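# Seat the light module and hold the display panel at the pointer's angle

### The job

On the tilting assembly stand, press the rectangular white light module down into the opening of the flat plywood panel until its flange sits flush, then take the panel by its steel bar, swing it up until it lies parallel with the pointer arm beside it, and hold it still there with the module still seated. The panel falls if released, so finish while still gripping the bar, and leave the pointer and the other things on the bench where they are.

Things in the scene. Friction and masses are not known exactly. Their poses are not given: they have to be found in the camera images.
- module: rectangular white plastic light module, standing upright: a grey plug 52 (x) x 36 (y) x 12 mm high at the bottom, on it a flange 72 x 56 x 5 mm, on that a housing 46 (x) x 30 (y) x 32 mm high to grip across its 30 mm width (total height 49 mm, about 0.12 kg). Origin: centre of the plug's underside; x along its length, z up. It may go in either way round (half a turn).
- panel_seat (a point): centre of the rectangular opening in the plywood panel, level with the panel's upper face (52 mm above the bench when flat). The opening is 56 (x) x 40 (y) mm, with a 2 mm chamfer at its mouth, and goes right through the 16 mm panel; a fully seated module has its origin 12 mm below this point. Moves with the panel; x points from bar to hinge, y along the hinge, z out of the upper face.
- panel_bar (a point): middle of the panel's lifting bar: a round steel bar 14 mm diameter, parallel to the hinge, 110 mm between the two side arms, standing 50 mm clear (centre to edge) of the panel's free edge, which faces the robot; 44 mm above the bench while flat, nothing beneath it. 230 mm from the hinge axis, in the panel's mid-plane. Moves with the panel.
- panel_hinge (a point): point on the hinge axis of panel and pointer, in line with the middle of the bar, 44 mm above the bench at the panel's far edge. Fixed to the stand, which itself is fixed to the bench; x points from bar to hinge (away from the robot), y along the hinge axis.
- panel (a joint): angle of the plywood panel (175 x 220 mm, 16 mm thick, about 0.45 kg) above flat, rad: 0 lying flat on its rests, growing as the bar end is raised, stop at 1.4. Swings freely and falls back when let go.
- pointer (a joint): angle of the pointer, rad, measured like the panel's: the panel is at the marked angle when both read the same. The pointer is a slim aluminium arm, 190 mm long, 12 mm high and 4 mm thick, on the same hinge axis, 138 mm to the +y side of the panel's middle, running in front of a steel quadrant with white ticks. Stays where it is set (stiff hinge), between about 0.5 and 0.85.
- pointer_tip (a point): tip of the pointer arm, 190 mm from the hinge axis; x runs from the tip towards the hinge. Just outside it, 152 mm to the +y side of the panel's middle, the fixed wire quadrant stands up to 216 mm above the bench: carry things over it.
- round_module: bystander: white plastic module like the right one but round: flange 68 mm diameter, total height 45 mm; does not belong in the opening. Origin: centre of its underside.
- tape: bystander: cardboard tape roll, 84 mm diameter, 25 mm high. Origin: centre of its underside.
- offcut: bystander: pale wood off-cut, 50 x 80 x 22 mm. Origin: centre of its underside.
- tumbler: bystander: glass tumbler, 72 mm diameter, 90 mm high. Origin: centre of its underside.
- mallet: bystander: lying wooden mallet, head 48 mm diameter, 230 mm long in all. Origin: under the joint of head and handle.
- screwdriver: bystander: lying screwdriver with a black handle, about 200 mm long. Origin: under its middle.
- jar: bystander: small amber glass jar, 60 mm diameter, 70 mm high. Origin: centre of its underside.
There are look-alikes about, which are no part of the job. What is shaped like the module but blue or purple is not meant.

How it is judged:
On the way:
1. the rectangular module is seated flush in the opening while the panel still lies flat (z of module in the frame of panel_seat between -0.0145 and -0.0095 m and x of module in the frame of panel_seat between -0.004 and 0.004 m and y of module in the frame of panel_seat between -0.004 and 0.004 m and angle between the x axis of module and the x axis of panel_seat, either way round below 0.1 rad and value of joint panel below 0.05 rad), for 0.2 s.
At the end, for the whole second after the job is handed in: The panel is held still, parallel with the pointer within 0.07 rad (4 degrees), by the fingers at its bar (tool point within 60 mm of the bar's middle); the module is seated: flange within 2.5 mm of flush, centred within 4 mm, turned no more than 0.1 rad, and not touched by the arm (angle between the x axis of panel_seat and the x axis of pointer_tip, either way round below 0.07 rad and velocity of joint panel between -0.1 and 0.1 rad/s and contact force between the fingers and panel above 0.5 N and distance between the grasp point and panel_bar below 0.06 m and contact force between the arm and module below 0.5 N and z of module in the frame of panel_seat between -0.0145 and -0.0095 m and x of module in the frame of panel_seat between -0.004 and 0.004 m and y of module in the frame of panel_seat between -0.004 and 0.004 m and angle between the x axis of module and the x axis of panel_seat, either way round below 0.1 rad); the arm keeps its last pose, push and grip.
It fails at once if the pointer is shifted (tip more than 10 mm) (distance of pointer_tip from where it was at the start of the episode above 0.01 m).
It fails at once if another thing on the bench is disturbed (moved more than 30 mm) (distance of any of round_module, tape, offcut, tumbler, mallet, screwdriver, jar from where it was at the start of the episode above 0.03 m).
It also fails if it takes over 64 s, if anything falls off the work surface, if the arm or the gripper's body presses on something with over 40 N, if the wrist force passes 120 N, or if a joint passes its speed limit or range.

### The arm

A 7-joint arm with a two-finger parallel gripper is mounted at the origin on the work surface. World frame = base frame: x ahead of the robot, y to its left, z up, the work surface at z = 0. Lengths are in m, angles in rad, forces in N, time in s.
With the tool pointing down it reaches from about 0.425 to 0.925 m from the base axis. Payload 6.8 kg.
Tool frame: the origin (TCP) lies between the finger pads, 19 mm behind the fingertips; this is the grasp point; z points along the fingers, y is the direction in which the jaws open and shut (so a half turn about z gives the same grasp; the last joint's range is limited). The gripper opens to 85 mm and grips with 20 to 120 N. Pads are 22 mm wide; open, the fingers measure 114 mm over their backs; the gripper's body (76 mm by 85 mm) begins 54 mm behind the grasp point. The pads swing forward as they close: fully open they stand 13 mm farther back than shut.
Start: joints at [1.062, 0.477, 0.022, 1.555, -0.011, 1.109, -0.083], TCP at [0.263, -0.622, 0.25] pointing down, gripper open.
Joint ranges: [-2.96, 2.96], [-0.34, 2.1], [-1.41, 1.46], [0.24, 2.44], [-1.37, 4.51], [0.17, 1.92], [-2.96, 2.96]. Speed limits (rad/s): [2.39, 2.39, 3.14, 3.14, 3.14, 3.14, 3.14].

### API

Orientations are given as a unit quaternion [w, x, y, z].
In Python, from station import bot gives the robot as it stands. The module is installed in compiled form; this text tells all that it offers.
- The arm moves only by the tool carry_out, never from a script. Its argument "moves" is a list of rows, each a list of 3 entries, a list of its own where there are three numbers: the turn, a rotation vector about the tool's x, y, z in degrees, then the shift along the tool's x, y, z in cm, then the finger opening in cm, from 0 to 8.54. A call has 1 to 5 rows; each row is the pose to reach, as a shift and turn from the pose commanded when the call began, along the tool's axes at that moment; what a row does not reach only later rows make up. A row lasts 1/8 s, in which the tool goes at most 62.5 mm and 10.7 degrees, less where a joint would pass 70% of its speed; a pose out of reach is approached as far as the arm can. A call with a gripper value outside its range is refused whole. The fingers move at their own pace and stop on an object; "newtons" is the grip in N (left out, the last holds). Time passes only in rows, so rows that repeat a pose let the fingers close. It gives the time, the measured TCP pose, the force and the opening at its end, in the units of the state.
- bot.get_obs(): the state, without advancing time (a new reading comes with each control period).
- bot.read_camera(name): name is "scene" or "side" or "wrist"; returns the picture (420x560x3 uint8, red, green, blue); there is no depth.
- bot.camera_info(name): a dict with "vertical_fov" (degrees; the focal length in pixels is half the picture's height over the tangent of half this angle, whatever the lens; pixels are square), "cx", "cy" (the principal point, pixels), "position" and "attitude" of the camera in the world. Camera axes: x right, y up, looking along -z (the intrinsics and any distortion apply to the point x, -y, -z); pixel columns grow to the right and rows downward; lengths in m; the calibration is good to about 2 mm. The wrist camera is an equidistant fisheye: a pixel r from the principal point sees the ray r / f radians off the axis. A picture is of the moment at which its call begins: read the wrist's pose just before it. camera_info takes no time and is no camera call; for the wrist camera it gives the pose at the moment of the call.
- bot.hand_in(): hands the job in, once; it reports no verdict.
Trained networks look in the newest picture that a camera, given by its name, has taken for a name from the list of things; names that differ only in an ending like _2 or _b are one class to them, and where a whole thing is asked for, a point or a joint stands for the part that bears it (a point fixed in the world has none). Each returns a list of dicts, best first, with "score" (0 to 1); they miss things now and then, are a little off and sometimes report something else, mostly with a low value. They report only what shows in the picture. A call takes as long as a camera call. They do not tell look-alikes from the thing itself.
- bot.silhouettes(label, camera): "region" (420x560 bool, what is visible of it) and "location" ([column, row] in pixels, amid what is visible of it).
The state is a dict: "t": time; "q": joint angles; "joint_vel": joint speeds; "joint_torque": joint torques, N m; "eef_pos": TCP position; "tool_rot": TCP orientation; "contact_force": force on the tool from outside, world axes, zero at the start; "torque": the same for the moment, N m; "gripper_width": opening from 0.0 (shut) to 1.0 (fully open).
Only numpy, scipy, OpenCV 4.12 (cv2) and the standard library are available. Lean on these libraries where they do the work, as an engineer would, in place of code of your own. Each camera call takes 0.05 s, during which the arm holds its last target. There are 200 camera calls.

## Working session

There is one attempt and no reset: what is moved stays moved. The work goes in short steps, Python scripts to look and compute and a tool call to move; the robot and the scene stay as the last step left them, time stands still between calls to the robot, and variables do not carry over. Pictures are saved under pics/ and viewed, about 8 in all and at most 12, crops included, and the job is handed in when it is done.

Besides the shell and the picture viewer there is one more tool, called after "Emit:" in YAML: its name, and indented under it one key for each argument. carry_out: Moves the arm, as the interface text tells. Its arguments: {"type":"object","properties":{"moves":{"type":"array"},"newtons":{"type":"number"}},"required":["moves"]}

```bash
mkdir -p pics; cat > h.py <<'E'
import numpy as np, cv2
from station import bot
from scipy.spatial.transform import Rotation as R
def rot(a):
    a=np.array(a,float)
    return a if a.shape==(3,3) else R.from_quat([a[1],a[2],a[3],a[0]]).as_matrix()
def ray(cam,uv,info=None):
    i=info or bot.camera_info(cam); f=210/np.tan(np.radians(i['vertical_fov'])/2)
    x=(uv[0]-i['cx'])/f; y=(uv[1]-i['cy'])/f
    if cam=='wrist':
        r=np.hypot(x,y); s=np.sin(r)/r if r>1e-9 else 1
        d=np.array([x*s,-y*s,-np.cos(r)])
    else:
        d=np.array([x,-y,-1])
    return np.array(i['position']),rot(i['attitude'])@d
def onz(cam,uv,z,info=None):
    p,d=ray(cam,uv,info); return p+d*(z-p[2])/d[2]
def proj(cam,P,info=None):
    i=info or bot.camera_info(cam); f=210/np.tan(np.radians(i['vertical_fov'])/2)
    c=rot(i['attitude']).T@(np.array(P)-np.array(i['position'])); x,y,z=c[0],-c[1],-c[2]
    if cam=='wrist':
        r=np.hypot(x,y); th=np.arctan2(r,z); return np.array([i['cx']+f*th*x/r,i['cy']+f*th*y/r])
    return np.array([i['cx']+f*x/z,i['cy']+f*y/z])
def save(n,im): cv2.imwrite('pics/'+n,im[:,:,::-1])
E
python3 - <<'E'
from h import *
for c in ['scene','side','wrist']: print(c,bot.camera_info(c))
a=bot.read_camera('scene');b=bot.read_camera('side');w=bot.read_camera('wrist')
save('scene.png',a);save('side.png',b);save('wrist0.png',w)
print(bot.get_obs())
for c in ['scene','side','wrist']:
  for l in ['module','panel','pointer']:
    for d in bot.silhouettes(l,c)[:4]: print(c,l,round(d['score'],2),np.round(d['location']),d['region'].sum(),np.round(onz(c,d['location'],.04),3))
E
```

```text
scene {'vertical_fov': 55.0822320374734, 'cx': 283.4102230694308, 'cy': 210.20381009141767, 'position': array([1.25584288, 0.19790085, 0.74499795]), 'attitude': array([0.57091069, 0.26268892, 0.31919968, 0.7093427 ])}
side {'vertical_fov': 45.46665621375248, 'cx': 279.61363179541235, 'cy': 201.14739356084425, 'position': array([0.05822234, 0.65025456, 0.93176943]), 'attitude': array([-0.27869035, -0.10931233,  0.33398956,  0.89377485])}
wrist {'vertical_fov': 65.70646984690485, 'cx': 273.8411429860804, 'cy': 206.76209600286333, 'position': array([ 0.34186195, -0.58921949,  0.37280635]), 'attitude': array([ 0.82228873, -0.13828988,  0.09220117, -0.54425738])}
{'t': 0.15, 'q': array([ 1.06186759,  0.47759948,  0.02232588,  1.55618847, -0.01150349,
        1.10930358, -0.08309551]), 'joint_vel': array([ 0.0001384 , -0.00185446, -0.00163128, -0.00215042, -0.00065554,
        0.0011467 , -0.00036219]), 'joint_torque': array([ 3.18345927e-03, -5.96922326e+01,  1.61044657e+00, -2.81491256e+01,
        1.27176906e-02,  6.56058415e-03, -1.11053183e-05]), 'eef_pos': array([ 0.26321991, -0.6211
[... 443 characters left out ...]
 0.7 [216. 323.] 888 [ 0.832 -0.025  0.04 ]
scene panel 0.7 [248. 237.] 5254 [ 0.583 -0.029  0.04 ]
scene pointer 0.61 [304. 245.] 154 [0.581 0.109 0.04 ]
scene pointer 0.61 [220. 185.] 393 [ 0.401 -0.166  0.04 ]
scene pointer 0.3 [384. 306.] 1013 [0.718 0.304 0.04 ]
side module 0.84 [190. 262.] 748 [0.569 0.265 0.04 ]
side module 0.77 [195. 146.] 448 [ 0.801 -0.017  0.04 ]
side module 0.76 [221. 302.] 900 [0.452 0.304 0.04 ]
side module 0.69 [258. 365.] 1131 [0.314 0.367 0.04 ]
side panel 0.63 [265. 175.] 4874 [ 0.591 -0.035  0.04 ]
side panel 0.4 [216. 193.] 283 [0.651 0.079 0.04 ]
side pointer 0.72 [214. 192.] 265 [0.656 0.081 0.04 ]
wrist pointer 0.35 [16.  7.] 851 [ 0.355 -0.229  0.04 ]
```

View pics/scene.png

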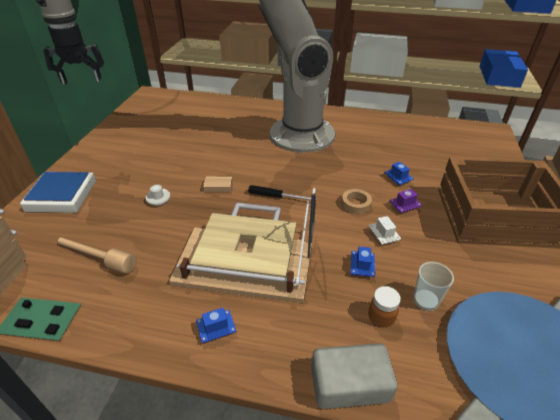

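View pics/side.png

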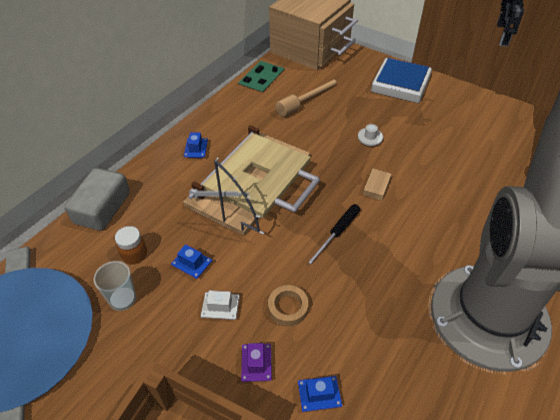

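The white rectangular module is at scene (385,230) / side (221,302). The blue and purple ones, at scene (400,173), (405,200), (363,262) and (216,323), are look-alikes, and the white one at (157,195) is round. I'll fit poses and check a crop.

```bash
cat >> h.py <<'E'
def box(x0,x1,y0,y1,z0,z1): return np.array([[x,y,z] for x in(x0,x1) for y in(y0,y1) for z in(z0,z1)])
def cbox(l,w,z0,z1): return box(-l/2,l/2,-w/2,w/2,z0,z1)
MOD=[cbox(.052,.036,0,.012),cbox(.072,.056,.012,.017),cbox(.046,.030,.017,.049)]
PAN=[box(-.180,-.005,-.110,.110,-.008,.008)]
def render(cam,parts,x,y,z,yaw,info):
    m=np.zeros((420,560),np.uint8); Rz=R.from_euler('z',yaw).as_matrix()
    for b in parts:
        p=np.array([proj(cam,Rz@v+[x,y,z],info) for v in b])
        cv2.fillConvexPoly(m,cv2.convexHull(np.round(p*16).astype(np.int32)),1,shift=4)
    return m>0
def fit(views,parts,z,x0):
    from scipy.optimize import minimize
    def cost(p):
        c=0
        for cam,info,reg in views:
            m=render(cam,parts,p[0],p[1],z,p[2],info); c-=(m&reg).sum()/max(1,(m|reg).sum())
        return c/len(views)
    best=None
    for yaw in np.arange(x0[2]-x0[3],x0[2]+x0[3]+.01,.26):
        s=np.array([[x0[0],x0[1],yaw]]*4)+np.vstack([np.zeros(3),np.diag([.015,.015,.2])])
        r=minimize(cost,s[0],method='Nelder-Mead',options=dict(initial_simplex=s,xatol=1e-4,fatol=1e-4))
        if best is None or r.fun<best.fun: best=r
    return best.x,-best.fun
def plan(pos,yaw,roww=0,**k):
    """tool pointing down, tool x at world angle yaw -> turn(deg), shift(cm) from current pose"""
    o=bot.get_obs(); T=rot(o['tool_rot']); x=np.array([np.cos(yaw),np.sin(yaw),0]); zz=np.array([0,0,-1.])
    G=np.column_stack([x,np.cross(zz,x),zz])
    return np.round(np.degrees(R.from_matrix(T.T@G).as_rotvec()),1),np.round(100*T.T@(np.array(pos)-o['eef_pos']),2)
E
python3 - <<'E'
from h import *
V={'module':[],'panel':[]}
I={c:bot.camera_info(c) for c in('scene','side')}
for c in I:
  im=bot.read_camera(c)
  L={'scene':(385,230),'side':(221,302)}[c]
  d=min(bot.silhouettes('module',c),key=lambda d:np.hypot(*(np.array(d['location'])-L))); V['module'].append((c,I[c],d['region']))
  d=bot.silhouettes('panel',c)[0]; V['panel'].append((c,I[c],d['region']))
  if c=='side':
    cr=im[90:330,150:350]; save('crop.png',cv2.resize(cr,None,fx=3,fy=3,interpolation=cv2.INTER_CUBIC)[:,:])
    cr=np.hstack([cv2.resize(im[270:340,180:260],(400,350),interpolation=2),cv2.resize(im[120:242,180:320],(400,350),interpolation=2)]);save('crop.png',cr)
print(fit(V['module'],MOD,0,[.475,.306,0,1.57]))
print([ (v[0],fit([v],MOD,0,[.475,.306,0,1.57])) for v in V['module']])
print(fit(V['panel'],PAN,.044,[.68,-.03,0,.6]))
print([ (v[0],fit([v],PAN,.044,[.68,-.03,0,.6])) for v in V['panel']])
E
```

```text
(array([0.46286064, 0.30132822, 0.52771571]), np.float64(0.8866484950529767))
[('scene', (array([0.46509121, 0.30244111, 0.53397738]), np.float64(0.9102990033222591))), ('side', (array([0.46158699, 0.29999979, 0.44668473]), np.float64(0.8691308691308691)))]
(array([ 0.69818173, -0.02196158,  0.06129993]), np.float64(0.8359570236989662))
[('scene', (array([ 0.69525926, -0.02273241,  0.05952283]), np.float64(0.8608293290621107))), ('side', (array([ 0.699802  , -0.022911  ,  0.05780127]), np.float64(0.8187208048868128)))]
```

View pics/crop.png

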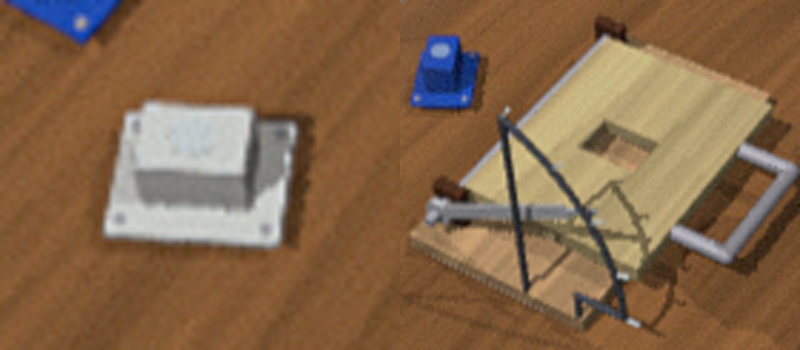

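The crop shows the white rectangular module with no blue, which confirms it, and its pose is fitted. Moving over to it.

Emit:
carry_out:
  moves:
    - [[0,0,0],[5.2,-2.1,-1.6],8.5]
    - [[0,0,0],[10.4,-4.2,-3.2],8.5]
    - [[0,0,0],[15.6,-6.4,-4.8],8.5]
    - [[0,0,0],[21,-8.5,-6.4],8.5]
    - [[0,0,0],[26.2,-10.6,-8],8.5]

```text
t: 1.52
eef_pos: [0.4645, -0.4202, 0.3308]
tool_rot: [0.0, 0.98, 0.199, 0.0]
contact_force: [1.0, 0.3, 0.2]
gripper_width: 0.999
```

Emit:
carry_out:
  moves:
    - [[0,0,0],[4.5,-4,0],8.5]
    - [[0,0,0],[9,-8,0],8.5]
    - [[0,0,0],[13.5,-12,0],8.5]
    - [[0,0,0],[18,-16,0],8.5]
    - [[0,0,0],[22,-20,0],8.5]

```text
t: 2.15
eef_pos: [0.5885, -0.1497, 0.3302]
tool_rot: [0.0, 0.98, 0.199, 0.0]
contact_force: [0.8, -0.7, 0.4]
gripper_width: 0.99
```

```bash
python3 - <<'E'
from h import *
o=bot.get_obs();print(o['t'],o['eef_pos'],o['tool_rot'],o['q'])
print(plan([.463,.301,.25],.53))
E
```

```text
2.15 [ 0.58853799 -0.14966772  0.33022494] [7.83509345e-05 9.79947686e-01 1.99254691e-01 3.08105311e-04] [ 0.30397175  0.31241329 -0.2024139   1.61538762  0.06580522  1.2198387
 -1.08110618]
(array([ 0. , -0. , -7.4]), array([  6.04, -46.39,   8.01]))
```

Emit:
carry_out:
  moves:
    - [[0,0,0],[1.5,-6,0],8.5]
    - [[0,0,0],[3,-12,0],8.5]
    - [[0,0,-3],[4.5,-18,0],8.5]
    - [[0,0,-5],[6,-24,0],8.5]
    - [[0,0,-7.4],[7,-30,0],8.5]

```text
t: 2.78
eef_pos: [0.5348, 0.1537, 0.3303]
tool_rot: [0.0, 0.965, 0.262, 0.0]
contact_force: [1.0, 0.1, -0.2]
gripper_width: 0.995
```

```bash
python3 - <<'E'
from h import *
o=bot.get_obs();print(o['t'],o['eef_pos'])
print(plan([.44,.288,.22],.53))
E
```

```text
2.775 [0.53477836 0.1537419  0.33029765]
(array([ 0. , -0. ,  0.1]), array([ -1.38, -16.38,  11.02]))
```

Emit:
carry_out:
  moves:
    - [[0,0,0],[-0.4,-5.5,0],8.5]
    - [[0,0,0],[-1,-11,0],8.5]
    - [[0,0,0],[-1.4,-16.4,3],8.5]
    - [[0,0,0],[-1.4,-16.4,7],8.5]
    - [[0,0,0],[-1.4,-16.4,7],8.5]

```text
t: 3.4
eef_pos: [0.4386, 0.2852, 0.2577]
tool_rot: [0.001, 0.965, 0.262, -0.003]
contact_force: [-0.2, -0.7, 0.4]
gripper_width: 0.999
```

```bash
python3 - <<'E'
from h import *
i=bot.camera_info('wrist'); w=bot.read_camera('wrist'); save('w1.png',w)
o=bot.get_obs();print(o['t'],o['eef_pos'],i['position'])
for d in bot.silhouettes('module','wrist'):
    print(d['score'],d['location'],d['region'].sum(),onz('wrist',d['location'],.03,i)[:2],fit([('wrist',i,d['region'])],MOD,0,[.463,.301,.53,.3]) if d['region'].sum()>500 else 0)
E
```

```text
3.45 [0.44006802 0.2855381  0.2596945 ] [0.51284567 0.32740391 0.38106028]
0.88 [271.0, 145.3] 3036 [0.46563484 0.3026113 ] (array([0.46410328, 0.29873981, 0.53422396]), np.float64(0.95561850802644))
0.76 [145.8, 280.7] 390 [0.22791249 0.35924764] 0
0.69 [184.2, 217.9] 2352 [0.34009833 0.34892965] (array([0.463, 0.301, 0.23 ]), np.float64(-0.0))
0.64 [363.5, 77.9] 3027 [0.58238707 0.25539764] (array([0.463, 0.301, 0.23 ]), np.float64(-0.0))
0.15 [288.7, 271.0] 2509 [0.34222264 0.20495122] (array([0.463, 0.301, 0.23 ]), np.float64(-0.0))
```

View pics/w1.png

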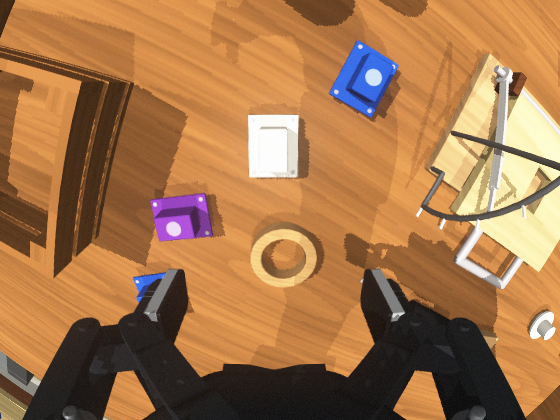

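w1 shows the white module at (273,147), aligned with the tool and clear of the purple (183,217) and blue (363,78) ones and the tape (285,258). The fit is IoU 0.96 and agrees with the earlier one. Descending.

```bash
python3 - <<'E'
from h import *
print(plan([.464,.2988,.042],.534))
E
```

```text
(array([ 0. , -0. , -0.3]), array([ 2.63,  0.04, 21.89]))
```

Emit:
carry_out:
  moves:
    - [[0,0,-0.3],[2.6,0,3],8.5]
    - [[0,0,-0.3],[2.6,0,8],8.5]
    - [[0,0,-0.3],[2.6,0,13],8.5]
    - [[0,0,-0.3],[2.6,0,17],8.5]
    - [[0,0,-0.3],[2.6,0,17],8.5]

```text
t: 4.12
eef_pos: [0.4628, 0.2981, 0.0891]
tool_rot: [0.001, 0.965, 0.264, -0.001]
contact_force: [0.4, -0.7, 1.2]
gripper_width: 0.998
```

```bash
python3 - <<'E'
from h import *
print(bot.get_obs()['eef_pos'],plan([.464,.2988,.042],.534))
E
```

```text
[0.46284705 0.29805677 0.08906752] (array([ 0. ,  0.2, -0. ]), array([ 0.15, -0.01,  4.71]))
```

Emit:
carry_out:
  moves:
    - [[0,0,0],[0,0,2.5],8.5]
    - [[0,0,0],[0,0,4.7],8.5]
    - [[0,0,0],[0,0,4.7],8.5]
    - [[0,0,0],[0,0,4.7],3.5]
    - [[0,0,0],[0,0,4.7],3.5]
  newtons: 40

```text
t: 4.75
eef_pos: [0.4638, 0.3, 0.0447]
tool_rot: [-0.0, 0.964, 0.264, 0.001]
contact_force: [0.6, 0.7, -0.8]
gripper_width: 0.598
```

Emit:
carry_out:
  moves:
    - [[0,0,0],[0,0,0],2]
    - [[0,0,0],[0,0,0],2]
    - [[0,0,0],[0,0,0],2]
    - [[0,0,0],[0,0,0],2]
    - [[0,0,0],[0,0,0],2]
  newtons: 40

```text
t: 5.38
eef_pos: [0.4632, 0.2997, 0.044]
tool_rot: [-0.0, 0.964, 0.264, 0.001]
contact_force: [-0.6, -1.0, 5.6]
gripper_width: 0.343
```

Emit:
carry_out:
  moves:
    - [[0,0,0],[0,0,-4],2]
    - [[0,0,0],[0,0,-9],2]
    - [[0,0,0],[0,0,-15],2]
    - [[0,0,0],[0,0,-21],2]
    - [[0,0,0],[0,0,-28],2]

```text
t: 6.0
eef_pos: [0.4621, 0.299, 0.3175]
tool_rot: [0.0, 0.964, 0.265, -0.0]
contact_force: [1.4, 0.9, -1.8]
gripper_width: 0.343
```

```bash
python3 - <<'E'
from h import *
i=bot.camera_info('wrist'); w=bot.read_camera('wrist'); save('w2.png',w)
o=bot.get_obs();print(o['t'],o['eef_pos'],o['gripper_width'])
print(plan([.59,-.03,.33],.061))
for d in bot.silhouettes('module','wrist')[:2]:
    print(d['score'],d['location'],d['region'].sum())
for d in bot.silhouettes('panel','wrist')[:2]:
    print(d['score'],d['location'],d['region'].sum())
E
```

```text
6.05 [0.46477117 0.301845   0.32665257] 0.34142690960921307
(array([-0.2, -0.7, 27.2]), array([-6.16, 34.93, -0.44]))
0.84 [268.4, 248.0] 12034
0.75 [544.4, 89.6] 725
0.79 [493.3, 197.2] 10483
```

Emit:
carry_out:
  moves:
    - [[0,0,5],[-1.5,6,0],2]
    - [[0,0,10],[-3,12,0],2]
    - [[0,0,16],[-5,18,0],2]
    - [[0,0,22],[-7,24,0],2]
    - [[0,0,27.2],[-9,30,0],2]

```text
t: 6.78
eef_pos: [0.537, -0.0045, 0.314]
tool_rot: [0.0, 1.0, 0.029, -0.001]
contact_force: [0.9, 0.6, -0.3]
gripper_width: 0.339
```

```bash
python3 - <<'E'
from h import *
o=bot.get_obs();print(o['t'],o['eef_pos'],o['gripper_width'])
print(plan([.53,-.03,.30],.061))
E
```

```text
6.775 [ 0.53696518 -0.00452554  0.31399288] 0.3392286859090916
(array([ 0. ,  0.1, -0.2]), array([-0.84,  2.5 ,  1.4 ]))
```

Emit:
carry_out:
  moves:
    - [[0,0,0],[-1,2.5,0],2]
    - [[0,0,0],[-1,2.5,0],2]
    - [[0,0,0],[-1,2.5,0],2]
    - [[0,0,0],[-1,2.5,0],2]

```text
t: 7.28
eef_pos: [0.5292, -0.0262, 0.3151]
tool_rot: [-0.0, 0.999, 0.032, -0.0]
contact_force: [-0.1, 0.4, -0.4]
gripper_width: 0.343
```

```bash
python3 - <<'E'
from h import *
i=bot.camera_info('wrist'); w=bot.read_camera('wrist'); save('w2.png',w); np.save('w2.npy',w)
import pickle; pickle.dump(i,open('i2.pkl','wb'))
o=bot.get_obs();print(o['t'],o['eef_pos'],o['tool_rot'],i)
for d in bot.silhouettes('panel','wrist')[:1]:
    print(d['score'],d['location'],d['region'].sum(),fit([('wrist',i,d['region'])],PAN,.044,[.698,-.022,.06,.3]))
    r=d['region']; np.save('r2.npy',r)
for d in bot.silhouettes('module','wrist')[:2]: print(d['score'],d['location'],d['region'].sum())
E
```

```text
7.325 [ 0.52931086 -0.02642323  0.31527417] [-1.60600323e-04  9.99503939e-01  3.14932926e-02 -1.48985707e-04] {'vertical_fov': 65.70646984690485, 'cx': 273.8411429860804, 'cy': 206.76209600286333, 'position': array([ 0.61449543, -0.02206001,  0.43888468]), 'attitude': array([ 0.71909395, -0.12123002,  0.11384076, -0.67472027])}
0.83 [263.2, 101.9] 25030 (array([ 0.70598251, -0.02517347,  0.05774073]), np.float64(0.9071007472494461))
0.83 [271.0, 248.8] 11884
0.72 [77.2, 325.7] 943
```

View pics/w2.png

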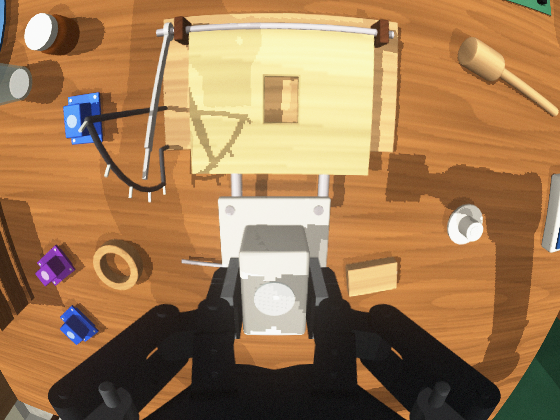

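w2: opening at about cols 264–298, rows 75–123; panel near edge at row 174; flange front edge at row 199. Refining the corners.

```bash
python3 - <<'E'
from h import *
import pickle
i=pickle.load(open('i2.pkl','rb'));w=np.load('w2.npy');g=cv2.cvtColor(w,cv2.COLOR_RGB2GRAY)
def ref(p,k=3): return cv2.cornerSubPix(g,np.array([p],np.float32).reshape(-1,1,2),(k,k),(-1,-1),(3,50,.01)).reshape(-1,2)
H=ref([(264,75),(298,77),(298,124),(264,122)]); P=ref([(192,173),(369,174)])
W=np.array([onz('wrist',p,.052,i) for p in H]); print(H,'\n',W, W.mean(0)); 
print('sizes',[np.linalg.norm(W[k]-W[(k+1)%4]) for k in range(4)],'yaw',np.arctan2(*(W[0]-W[3])[1::-1]),np.arctan2(*(W[1]-W[2])[1::-1]))
Q=np.array([onz('wrist',p,.052,i) for p in P]); print(P,Q,np.linalg.norm(Q[0]-Q[1]),Q.mean(0), np.arctan2(*(Q[0]-Q[1])[1::-1])-np.pi/2)
F=ref([(219,199),(330,199)]); 
for z0 in(.270,.273): 
  Fw=np.array([onz('wrist',p,z0+.017,i) for p in F]); print(F,Fw,np.linalg.norm(Fw[0]-Fw[1]),Fw.mean(0),np.arctan2(*(Fw[0]-Fw[1])[1::-1])-np.pi/2)
# enlarged crop with hole contour overlay
c=cv2.resize(w[20:220,150:410],None,fx=3,fy=3,interpolation=2)
for p in np.vstack([H,P,F]): cv2.circle(c,tuple(int(v) for v in (p-[150,20]+.5)*3),4,(255,0,0),1)
save('w2c.png',c)
E
```

```text
[[262.8567    74.55228 ]
 [298.51395   76.577774]
 [298.05444  122.562935]
 [262.8193   123.02814 ]] 
 [[ 0.64174321 -0.00749772  0.052     ]
 [ 0.64219234 -0.04899239  0.052     ]
 [ 0.58739218 -0.05241041  0.052     ]
 [ 0.58404339 -0.01091145  0.052     ]] [ 0.61384278 -0.02995299  0.052     ]
sizes [np.float64(0.04149709915321338), np.float64(0.05490665450961094), np.float64(0.04163386243495239), np.float64(0.05780071440687086)] yaw 0.05909464318157697 0.062291773341892225
[[191.512   173.3637 ]
 [367.52365 174.78911]] [[ 0.51788554  0.07463745  0.052     ]
 [ 0.53033687 -0.14522638  0.052     ]] 0.2202161180552557 [ 0.5241112  -0.03529447  0.052     ] 0.056571591838555424
[[217.81592 198.40932]
 [330.158   198.94733]] [[ 0.56447344  0.0025629   0.287     ]
 [ 0.56773428 -0.05297083  0.287     ]] 0.055629375025863584 [ 0.56610386 -0.02520397  0.287     ] 0.05865087554305126
[[217.81592 198.40932]
 [330.158   198.94733]] [[ 0.56546147  0.00207655  0.29      ]
 [ 0.5686579  -0.05236028  0.29      ]] 0.054530593211480564 [ 0.56705969 -0.02514187  0.29      ] 0.05865087554304904
```

View pics/w2c.png

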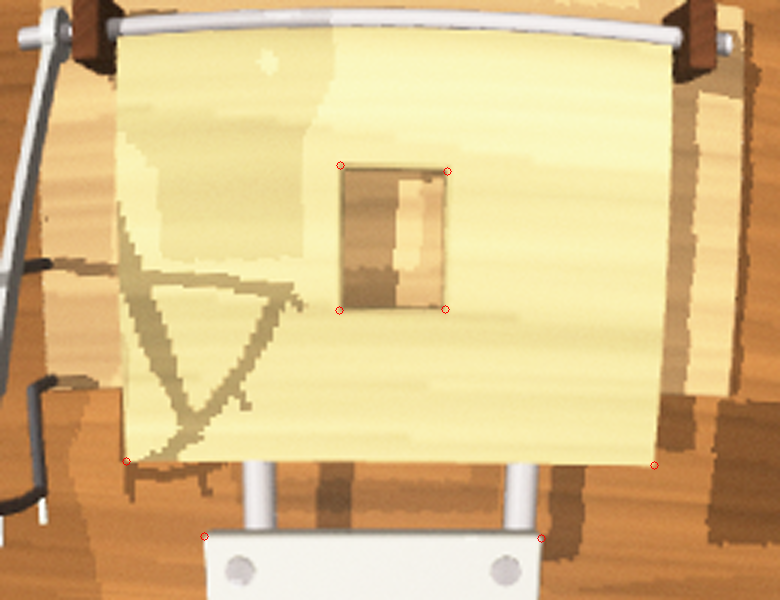

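Panel, opening and flange sizes all match the given values (41.5 × 56 mm, 220 mm, 56 mm). I'll go lower for a closer look at the opening before inserting.

Emit:
carry_out:
  moves:
    - [[0,0,0],[0,0.2,5],2]
    - [[0,0,0],[0,0.2,10],2]
    - [[0,0,0],[0,0.2,15],2]
    - [[0,0,0],[0,0.2,18],2]
    - [[0,0,0],[0,0.2,18],2]

```text
t: 8.05
eef_pos: [0.5278, -0.0295, 0.1336]
tool_rot: [-0.0, 1.0, 0.031, -0.002]
contact_force: [0.1, -0.2, 0.3]
gripper_width: 0.342
```

```bash
python3 - <<'E'
from h import *
i=bot.camera_info('wrist'); w=bot.read_camera('wrist')
o=bot.get_obs();print(o['t'],o['eef_pos'],o['tool_rot'],o['contact_force'])
g=cv2.cvtColor(w,cv2.COLOR_RGB2GRAY)
Rz=R.from_euler('z',.058).as_matrix()
pr=[proj('wrist',Rz@np.array([a*.028,b*.020,0])+[.6138,-.030,.052],i) for a,b in((1,1),(1,-1),(-1,-1),(-1,1))]
c=cv2.resize(w[:300,140:400],None,fx=2,fy=2,interpolation=2)
for p in pr: cv2.circle(c,tuple(int(v) for v in (p-[140,0]+.5)*2),4,(255,0,0),1)
save('w3.png',c); np.save('w3.npy',w); import pickle; pickle.dump((i,o),open('i3.pkl','wb')); print(pr)
E
```

```text
8.1 [ 0.52925027 -0.0295398   0.13532511] [-1.22018165e-04  9.99533790e-01  3.05240220e-02 -6.86694479e-04] [ 0.28184917 -0.07147538 -0.13325972]
[array([248.83461332,  52.85027513]), array([313.90208754,  53.53805852]), array([312.35370501, 141.41409606]), array([249.2645545 , 140.99936281])]
```

View pics/w3.png

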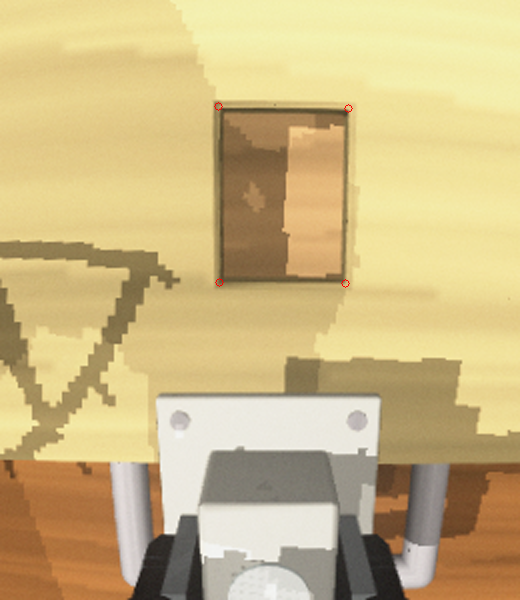

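The predicted corners match the opening's inner rim to within a pixel. Move above it.

```bash
python3 - <<'E'
from h import *
print(plan([.613,-.0291,.115],.0585))
E
```

```text
(array([-0. ,  0.1,  0.1]), array([8.36, 0.47, 2.02]))
```

Emit:
carry_out:
  moves:
    - [[0,0,0.1],[4,0.2,0],2]
    - [[0,0,0.1],[8.4,0.5,0],2]
    - [[0,0,0.1],[8.4,0.5,1],2]
    - [[0,0,0.1],[8.4,0.5,2],2]
    - [[0,0,0.1],[8.4,0.5,2],2]

```text
t: 8.72
eef_pos: [0.612, -0.03, 0.115]
tool_rot: [0.0, 1.0, 0.029, -0.001]
contact_force: [-0.4, 0.3, -1.3]
gripper_width: 0.34
```

```bash
python3 - <<'E'
from h import *
o=bot.get_obs();print(o['t'],o['eef_pos'],o['contact_force'],plan([.613,-.0291,.098],.0585))
E
```

```text
8.725 [ 0.61195236 -0.02996806  0.11495438] [-0.44484633  0.29746164 -1.29364916] (array([0. , 0.1, 0. ]), array([ 0.11, -0.08,  1.7 ]))
```

Emit:
carry_out:
  moves:
    - [[0,0,0],[0.1,-0.1,0.8],2]
    - [[0,0,0],[0.1,-0.1,1.5],2]
    - [[0,0,0],[0.1,-0.1,1.9],2]
    - [[0,0,0],[0.1,-0.1,2.2],2]
    - [[0,0,0],[0.1,-0.1,2.5],2]

```text
t: 9.35
eef_pos: [0.6142, -0.0288, 0.0903]
tool_rot: [0.0, 1.0, 0.029, -0.0]
contact_force: [-2.0, 0.4, -0.1]
gripper_width: 0.342
```

Emit:
carry_out:
  moves:
    - [[0,0,0],[0,0,0.2],2]
    - [[0,0,0],[0,0,0.4],2]
    - [[0,0,0],[0,0,0.4],2]

```text
t: 9.72
eef_pos: [0.6142, -0.0288, 0.0863]
tool_rot: [0.0, 1.0, 0.029, -0.0]
contact_force: [-0.3, -0.6, -0.2]
gripper_width: 0.343
```

Emit:
carry_out:
  moves:
    - [[0,0,0],[0,0,0.2],2]
    - [[0,0,0],[0,0,0.4],2]
    - [[0,0,0],[0,0,0.4],2]

```text
t: 10.1
eef_pos: [0.6142, -0.0288, 0.084]
tool_rot: [0.0, 1.0, 0.029, -0.0]
contact_force: [-7.9, 0.1, 13.6]
gripper_width: 0.344
```

```bash
python3 - <<'E'
from h import *
bot.read_camera('side')
o=bot.get_obs();print(o['t'],o['eef_pos'],o['contact_force'])
E
```

```text
10.15 [ 0.61421351 -0.0288139   0.0839597 ] [-7.74077804  0.15270593 12.396402  ]
```

Emit:
carry_out:
  moves:
    - [[0,0,0],[0,0,0.15],2]
    - [[0,0,0],[0,0,0.15],2]
    - [[0,0,0],[0,0,0],3]
    - [[0,0,0],[0,0,-0.2],5.5]
    - [[0,0,0],[0,0,-0.3],5.5]

```text
t: 10.78
eef_pos: [0.615, -0.0288, 0.0856]
tool_rot: [-0.0, 1.0, 0.029, 0.0]
contact_force: [1.0, 0.0, -0.4]
gripper_width: 0.644
```

Emit:
carry_out:
  moves:
    - [[0,0,0],[0,0,0],5.5]
    - [[0,0,0],[0,0,-4],5.5]
    - [[0,0,0],[0,0,-8],5.5]
    - [[0,0,0],[-5,0,-12],5.5]
    - [[0,0,0],[-7,0,-12],5.5]

```text
t: 11.4
eef_pos: [0.5446, -0.033, 0.2083]
tool_rot: [0.0, 1.0, 0.029, 0.002]
contact_force: [1.0, 0.5, -0.0]
gripper_width: 0.643
```

```bash
python3 - <<'E'
from h import *
i=bot.camera_info('wrist'); w=bot.read_camera('wrist')
o=bot.get_obs();print(o['t'],o['eef_pos'],o['contact_force'],o['gripper_width'])
d=bot.silhouettes('module','wrist')
TOP=[cbox(.072,.056,.012,.017),cbox(.046,.030,.017,.049)]
for e in d[:3]:
  print(e['score'],e['location'],e['region'].sum())
  p=onz('wrist',e['location'],.06,i)
  if np.hypot(p[0]-.61,p[1]+.03)<.05:
    for z in(.034,.037,.040,.043,.046): print(z,fit([('wrist',i,e['region'])],TOP,z,[.614,-.03,.06,.2]))
save('w4.png',w)
E
```

```text
11.45 [ 0.54169748 -0.03341047  0.2068864 ] [-2.97108641 -0.19936522 -1.75353303] 0.6486853319487819
0.96 [272.8, 113.6] 5578
0.034 (array([ 0.61565929, -0.03010418,  0.05547471]), np.float64(0.9827186887582398))
0.037 (array([ 0.6160556 , -0.03002275,  0.05651843]), np.float64(0.9812090054954795))
0.04 (array([ 0.61609298, -0.02983446,  0.06070789]), np.float64(0.9746414830360266))
0.043 (array([ 0.61616365, -0.03028587,  0.07385398]), np.float64(0.958713228969551))
0.046 (array([ 0.61631296, -0.02998837,  0.05811544]), np.float64(0.9427074531012337))
0.79 [21.9, 312.2] 1071
0.61 [49.5, 364.6] 765
```

View pics/w4.png

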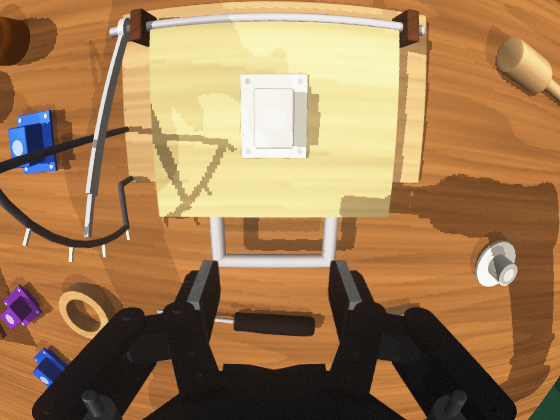

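w4: module seated flush in the opening (273,115), centred to about 2 mm, on the flat panel. Bar at (273,260), pointer tip near (88,235). Next, the pointer angle and the bar position.

```bash
cat >> h.py <<'E'
def prender(cam,th,info,H,yaw,L=(-.19,0.0),parts=None):
    m=np.zeros((420,560),np.uint8); M=R.from_euler('z',yaw).as_matrix()@R.from_euler('y',th).as_matrix()
    for b in parts or [box(L[0],L[1],.136,.140,-.006,.006)]:
        p=np.array([proj(cam,M@v+H,info) for v in b])
        cv2.fillConvexPoly(m,cv2.convexHull(np.round(p*16).astype(np.int32)),1,shift=4)
    return m>0
def angle(H,yaw,label,parts=None,cams=('scene','side','wrist'),rng=np.arange(.4,.96,.01)):
    for c in cams:
        i=bot.camera_info(c); bot.read_camera(c)
        for d in bot.silhouettes(label,c)[:3]:
            if label=='pointer' and np.hypot(*(d['location']-proj(c,np.array(H)+[-.09,.14,.05],i)))>90: continue
            reg=d['region']; s=[]
            for th in rng:
                best=max(((np.roll(m,(dy,dx),(0,1))&reg).sum()/((np.roll(m,(dy,dx),(0,1))|reg).sum()) for m in [prender(c,th,i,H,yaw,parts=parts)] for dx in(-2,-1,0,1,2) for dy in(-2,-1,0,1,2)))
                s.append(best)
            k=int(np.argmax(s)); print(label,c,round(d['score'],2),np.round(d['location']),reg.sum(),'angle',round(rng[k],3),'iou',round(s[k],3))
E
python3 - <<'E'
from h import *
i=bot.camera_info('wrist')
print('bar',onz('wrist',(273,260),.044,i),'L/R',onz('wrist',(213,260),.044,i),onz('wrist',(333,260),.044,i))
H=np.array([.703,-.025,.044]);yaw=.058
angle(H,yaw,'pointer')
Rz=R.from_euler('z',yaw).as_matrix(); p,d=ray('wrist',(88,236),i)
a=Rz.T@(p-H); b=Rz.T@d; t=(.138-a[1])/b[1]; q=a+t*b; print('tip',q,np.hypot(q[0],q[2]),np.arctan2(q[2],-q[0]))
o=bot.get_obs(); print(o['eef_pos'],plan([.473,-.038,.10],.058+np.pi/2),plan([.473,-.038,.10],.058-np.pi/2),o['q'])
E
```

```text
bar [ 0.47320236 -0.03801489  0.044     ] L/R [0.46897334 0.02237018 0.044     ] [ 0.47604337 -0.09844642  0.044     ]
pointer side 0.5 [212. 189.] 324 angle 0.52 iou 0.706
pointer side 0.2 [250. 186.] 6788 angle 0.51 iou 0.054
pointer wrist 0.59 [ 99. 126.] 2412 angle 0.55 iou 0.71
tip [-0.16583069  0.138       0.09031385] 0.18882904962441763 0.4986992940111574
[ 0.54523785 -0.03270434  0.20491408] (array([ -0. ,   0. , -89.9]), array([-7.24,  0.11, 10.5 ])) (array([ 0. ,  0. , 90.1]), array([-7.24,  0.11, 10.5 ])) [ 0.13817331  0.32869822 -0.23461826  1.89815683  0.09363655  0.92577022
 -1.65260114]
```

Emit:
carry_out:
  moves:
    - [[0,0,-10],[-2,0,0],4]
    - [[0,0,-20],[-4,0,0],4]
    - [[0,0,-30],[-6,0,0],4]
    - [[0,0,-40],[-7.2,0.1,0],4]
    - [[0,0,-50],[-7.2,0.1,0],4]

```text
t: 12.42
eef_pos: [0.4723, -0.0383, 0.2051]
tool_rot: [-0.0, 0.892, 0.452, -0.0]
contact_force: [1.3, 0.4, -0.1]
gripper_width: 0.466
```

Emit:
carry_out:
  moves:
    - [[0,0,-10],[0,0,0],4]
    - [[0,0,-20],[0,0,0],4]
    - [[0,0,-30],[0,0,0],4]
    - [[0,0,-40],[0,0,0],4]
    - [[0,0,-40],[0,0,0],4]

```text
t: 13.05
eef_pos: [0.4732, -0.0381, 0.2052]
tool_rot: [-0.0, 0.687, 0.727, 0.0]
contact_force: [-0.0, 0.2, 0.2]
gripper_width: 0.465
```

```bash
python3 - <<'E'
from h import *
i=bot.camera_info('wrist')
o=bot.get_obs(); print(o['t'],o['eef_pos'],plan([.473,-.038,.044],.058+np.pi/2),o['q'],o['gripper_width'])
angle(np.array([.703,-.025,.044]),.058,'pointer',cams=('wrist','side','scene'))
E
```

```text
13.05 [ 0.4731995  -0.03809271  0.20519508] (array([-0. , -0. , -0.1]), array([-0.000e+00, -1.000e-02,  1.612e+01])) [ 0.3906888   0.24231308 -0.50281205  2.03964041  0.1479384   0.8943045
 -0.13574208] 0.46498659614046295
pointer wrist 0.7 [445.  40.] 1281 angle 0.54 iou 0.781
pointer side 0.69 [250. 185.] 6951 angle 0.51 iou 0.053
```

Emit:
carry_out:
  moves:
    - [[0,0,0],[0,0,4],4]
    - [[0,0,0],[0,0,9],4]
    - [[0,0,0],[0,0,13],4]
    - [[0,0,0],[0,0,16],4]
    - [[0,0,0],[0,0,16.1],4]

```text
t: 13.98
eef_pos: [0.4713, -0.0379, 0.0429]
tool_rot: [-0.002, 0.686, 0.727, -0.001]
contact_force: [-0.3, -0.4, -0.2]
gripper_width: 0.471
```

Emit:
carry_out:
  moves:
    - [[0,0,0],[0,0,0],4]
    - [[0,0,0],[0,0,0],0.5]
    - [[0,0,0],[0,0,0],0.5]
    - [[0,0,0],[0,0,0],0.5]
    - [[0,0,0],[0,0,0],0.5]
  newtons: 40

```text
t: 14.6
eef_pos: [0.4733, -0.0383, 0.0458]
tool_rot: [0.001, 0.686, 0.727, 0.0]
contact_force: [-2.2, 0.2, 8.3]
gripper_width: 0.149
```

```bash
python3 - <<'E'
from h import *
o=bot.get_obs(); print(o['t'],o['eef_pos'],o['contact_force'],o['gripper_width'])
H=np.array([.703,-.025,.044]);yaw=.058
for th in (.13,.26,.39,.45,.53):
  P=H+R.from_euler('z',yaw).as_matrix()@[-.23*np.cos(th),0,.23*np.sin(th)]
  print(th,P,plan(P,yaw+np.pi/2))
E
```

```text
14.6 [ 0.47328057 -0.0382843   0.0458177 ] [-2.21310324  0.18554199  8.29399982] 0.14872390722988255
0.13 [ 0.47532425 -0.03822002  0.07381585] (array([0.1, 0. , 0. ]), array([-0.01,  0.21, -2.8 ]))
0.26 [ 0.48110406 -0.03788442  0.10312853] (array([0.1, 0. , 0. ]), array([-0.01,  0.79, -5.73]))
0.39 [ 0.49062863 -0.03733137  0.13144334] (array([0.1, 0. , 0. ]), array([-0.01,  1.75, -8.56]))
0.45 [ 0.49624542 -0.03700523  0.14404207] (array([0.1, 0. , 0. ]), array([-0.01,  2.31, -9.82]))
0.53 [ 0.50488807 -0.03650339  0.16027267] (array([0.1, 0. , 0. ]), array([-1.000e-02,  3.180e+00, -1.144e+01]))
```

Emit:
carry_out:
  moves:
    - [[0,0,0],[0,0.05,-1.15],0.5]
    - [[0,0,0],[0,0.1,-2.3],0.5]
    - [[0,0,0],[0,0.25,-3.45],0.5]
    - [[0,0,0],[0,0.45,-4.55],0.5]
    - [[0,0,0],[0,0.7,-5.7],0.5]

```text
t: 15.22
eef_pos: [0.4798, -0.0379, 0.1023]
tool_rot: [0.0, 0.686, 0.727, -0.0]
contact_force: [1.5, 0.1, -4.4]
gripper_width: 0.148
```

Emit:
carry_out:
  moves:
    - [[0,0,0],[0,0.3,-1.1],0.5]
    - [[0,0,0],[0,0.7,-2.2],0.5]
    - [[0,0,0],[0,1.1,-3.25],0.5]
    - [[0,0,0],[0,1.6,-4.3],0.5]
    - [[0,0,0],[0,2.1,-5.35],0.5]

```text
t: 15.85
eef_pos: [0.4992, -0.0368, 0.155]
tool_rot: [-0.001, 0.686, 0.728, -0.002]
contact_force: [-3.3, -1.1, -2.0]
gripper_width: 0.144
```

Emit:
carry_out:
  moves:
    - [[0,0,0],[0,0,0],0.5]
    - [[0,0,0],[0,0,0],0.5]

```text
t: 16.1
eef_pos: [0.4991, -0.0368, 0.155]
tool_rot: [-0.001, 0.686, 0.727, -0.002]
contact_force: [-6.7, -1.8, 1.2]
gripper_width: 0.147
```

```bash
python3 - <<'E'
from h import *
o=bot.get_obs(); print(o['t'],o['eef_pos'],o['contact_force'],o['gripper_width'],o['tool_rot'])
H=np.array([.703,-.025,.044])
v=o['eef_pos']-H; print('r',np.linalg.norm(v),'theta from tcp',np.arctan2(v[2],np.hypot(*v[:2])))
angle(H,.058,'panel',parts=PAN)
angle(H,.058,'pointer')
a=cv2.resize(bot.read_camera('side')[110:250,170:350],(540,420),interpolation=2)
save('s5.png',a)
E
```

```text
16.1 [ 0.49913516 -0.03679117  0.15499905] [-6.67304348 -1.76439139  1.16310387] 0.14672064469543644 [-0.00106894  0.68610542  0.72749962 -0.00158332]
r 0.23242352314542986 theta from tcp 0.4978895339925657
panel side 0.92 [255. 165.] 2661 angle 0.49 iou 0.641
panel wrist 0.62 [398. 179.] 44019 angle 0.49 iou 0.633
pointer scene 0.68 [302. 260.] 144 angle 0.41 iou 0.518
pointer side 0.51 [211. 194.] 262 angle 0.52 iou 0.729
pointer wrist 0.64 [460.  27.] 1768 angle 0.56 iou 0.852
```

View pics/s5.png

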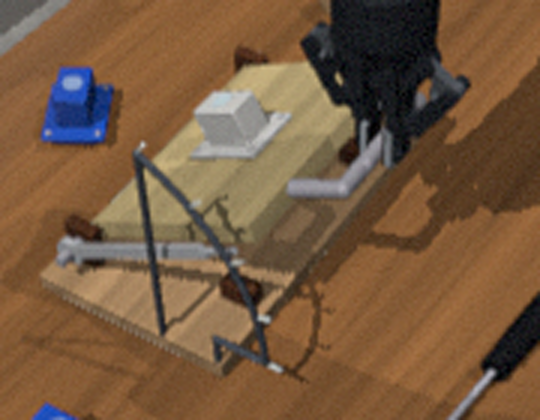

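s5: module still seated at (235,125), panel lifted, fingers on the bar. The pointer, at about (65–235, 250), needs a sharper angle estimate, so I'll look through the wrist camera.

```bash
python3 - <<'E'
from h import *
import pickle
i=bot.camera_info('wrist'); w=bot.read_camera('wrist'); np.save('w6.npy',w); pickle.dump(i,open('i6.pkl','wb'))
s=bot.read_camera('side'); S=bot.camera_info('side'); sc=bot.read_camera('scene'); C=bot.camera_info('scene')
H=np.array([.703,-.025,.044]); yaw=.058
def pt(v,th): return H+R.from_euler('z',yaw).as_matrix()@R.from_euler('y',th).as_matrix()@np.array(v)
for c,inf in(('wrist',i),('side',S),('scene',C)):
  for th in(.48,.52,.56): print(c,th,'tip',proj(c,pt([-.19,.138,0],th),inf).round(1),'hub',proj(c,pt([0,.138,0],th),inf).round(1))
a=cv2.resize(s[165:225,180:260],(400,300),interpolation=2); b=cv2.resize(sc[215:315,255:345],(360,400),interpolation=2)
W=w.copy(); c=cv2.resize(w[0:150,360:560],(800,600),interpolation=2)[:,:]
out=np.zeros((600,800,3),np.uint8); out[:300,:400]=a; out[:300,400:]=cv2.resize(w[0:150,360:560],(400,300),interpolation=2); out[300:,:400]=cv2.resize(sc[225:300,260:360],(400,300),interpolation=2); out[300:,400:]=cv2.resize(w,(400,300))
save('c6.png',out)
E
```

```text
wrist 0.48 tip [352.  -13.4] hub [513.5  56.3]
wrist 0.52 tip [363.4 -17.1] hub [513.5  56.3]
wrist 0.56 tip [376.2 -20.6] hub [513.5  56.3]
side 0.48 tip [249.5 195.1] hub [192.9 192.5]
side 0.52 tip [247.9 192.4] hub [192.9 192.5]
side 0.56 tip [246.2 189.6] hub [192.9 192.5]
scene 0.48 tip [306.7 201.7] hub [296.5 280.6]
scene 0.52 tip [306.7 200.5] hub [296.5 280.6]
scene 0.56 tip [306.7 199.4] hub [296.5 280.6]
```

View pics/c6.png

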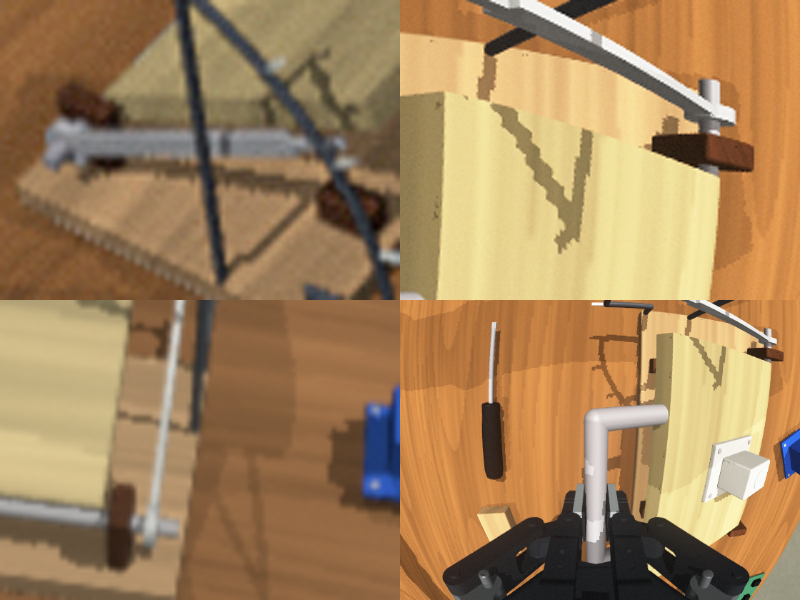

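Side view: the pointer runs from hub (193,194) to tip (249,194), which the projection table puts at about 0.50–0.51 rad. That agrees with the earlier tip ray (0.499, radius 0.189 m). The panel reads about 0.49–0.50, so I'll raise it slightly and let it settle.

Emit:
carry_out:
  moves:
    - [[0,0,0],[0,0.1,-0.15],0.5]
    - [[0,0,0],[0,0.1,-0.3],0.5]
    - [[0,0,0],[0,0.1,-0.3],0.5]
    - [[0,0,0],[0,0.1,-0.3],0.5]
    - [[0,0,0],[0,0.1,-0.3],0.5]

```text
t: 17.52
eef_pos: [0.5006, -0.0367, 0.1579]
tool_rot: [-0.001, 0.686, 0.728, -0.001]
contact_force: [-5.2, -2.4, -0.3]
gripper_width: 0.144
```

```bash
python3 - <<'E'
from h import *
o=bot.get_obs(); v=o['eef_pos']-np.array([.703,-.025,.044]); print(o['t'],o['eef_pos'],o['contact_force'],o['gripper_width'],np.abs(o['joint_vel']).max(),'theta',np.arctan2(v[2],np.hypot(*v[:2])))
H=np.array([.703,-.025,.044])
FULL=PAN+[box(-.237,-.18,-.062,-.048,-.007,.007),box(-.237,-.18,.048,.062,-.007,.007)]
MS=[b+[-.088,0,-.004] for b in MOD]
angle(H,.058,'panel',parts=PAN+[b*1 for b in MS[1:]],cams=('side','scene','wrist'))
# module seating: IoU versus depth, panel angle .5
from itertools import product
for c in('side','wrist'):
  i=bot.camera_info(c); bot.read_camera(c)
  t=proj(c,H+R.from_euler('z',.058).as_matrix()@R.from_euler('y',.5).as_matrix()@[-.088,0,.03],i)
  d=min(bot.silhouettes('module',c),key=lambda d:np.hypot(*(d['location']-t))); reg=d['region']
  for dz in(-.004,0,.004,.008):
    s=max(((m&reg).sum()/(m|reg).sum(),th,dx,dy) for th in(.48,.5,.52) for dx in(-.004,-.002,0,.002,.004) for dy in(-.003,0,.003) for m in [prender(c,th,i,H,.058,parts=[b+[dx,dy,dz] for b in MS[1:]])])
    print(c,'dz',dz,np.round(s,3))
E
```

```text
17.525 [ 0.50060484 -0.03672329  0.15792575] [-5.20808382 -2.38608578 -0.31907371] 0.14413001574007114 0.0020396461606889613 theta 0.5119683876153509
panel side 0.65 [254. 165.] 2381 angle 0.5 iou 0.599
panel side 0.31 [247. 184.] 6113 angle 0.4 iou 0.425
panel scene 0.86 [256. 236.] 6575 angle 0.42 iou 0.829
panel scene 0.61 [384. 306.] 1041 angle 0.4 iou 0.0
panel wrist 0.83 [397. 177.] 42543 angle 0.5 iou 0.611
side dz -0.004 [ 0.822  0.48   0.004 -0.003]
side dz 0 [ 0.806  0.48  -0.002  0.003]
side dz 0.004 [ 0.783  0.48  -0.004  0.003]
side dz 0.008 [ 0.66   0.48  -0.004  0.003]
wrist dz -0.004 [0.939 0.52  0.004 0.   ]
wrist dz 0 [0.923 0.5   0.002 0.   ]
wrist dz 0.004 [0.875 0.48  0.    0.   ]
wrist dz 0.008 [ 0.811  0.48  -0.004  0.003]
```

The panel is still at about 0.50–0.51, matching the pointer, and the module is seated. Handing in.

```bash
python3 -c "
from station import bot
print(bot.hand_in())"
```

```text
the job is handed in; nothing more can be done
None
```

I pressed the white rectangular module into the panel opening, gripped the panel's steel bar and swung the panel up level with the pointer. I handed the job in at about 17.5 s, still gripping the bar; no verdict was reported.

**Module:** The last push met about 13 N at the expected seated height. The wrist camera then showed the flange flush and about 2 mm off centre along x, with the panel still flat. After lifting, the wrist and side fits still matched a fully seated module best.

**Angle:** The panel read 0.51 rad from the tool position, and 0.50 in both the side and wrist silhouettes. For the pointer, the tip ray and its direction in the side view gave 0.50–0.51. The arm was still, with the grip closed on the bar and the tool at the bar's middle.

**Checks that disagreed:**
- Pointer silhouette fits ran from 0.51 to 0.56 in the wrist and side views. I took them as biased by the hub. If 0.56 is right, the gap is about 0.05–0.06 rad, just inside the 0.07 limit.
- The scene camera gave 0.41 for the pointer and 0.42 for the panel. I ignored it because its view is nearly insensitive to this angle.

I saw no sign that the pointer or the other things on the bench had moved, but I did not measure them again.

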